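# Clear the feeding ring off the jar and hold the cap over its mouth

## Task

The fish feeding ring was left lying on the open glass jar: hang it by its hole on the hook of the little stand and let go of it there. Then take the jar's screw cap out of the sorting tray, lift it over the upright divider without bumping that, and finish while still holding the cap level and centred about 1 cm above the jar's mouth, not touching the jar, so that I can check the thread before it is closed. Leave the jar, the tray and the other things standing where they are.

Things in the scene. Friction and masses are not known exactly. Their poses are not given: they have to be found in the camera images.
- ring: Feeding ring: flat rigid red plastic ring, outer diameter 60 mm, hole diameter 42 mm, 9 mm thick, about 40 g. Origin: centre of its underside, z = its axis. At the start it lies flat on the jar's rim, roughly centred, its underside 85 mm above the shelf.
- jar: Open squat glass jar, loose, about 350 g, 85 mm high; body diameter 84 mm up to 56 mm, then a shoulder narrowing to a neck of outer diameter 52 mm (from 68 mm high up to the rim), mouth inner diameter 40 mm. Origin: centre of its underside, z up through the mouth (rim at z = 85 mm).
- cap: Screw cap of the jar, aluminium, knurled, outer diameter about 59 mm over the knurls (solid wall 58 mm), 18 mm high, hollow below with a closed flat top, about 40 g. It lies in the tray, closed top up. Origin: centre of its lower edge (open side), z up.
- tray: Small grey sorting tray, open on top, loose, outer 200 mm (its x) by 150 mm (its y), 22 mm high, walls and floor 4 mm thick. Origin: centre of its underside.
- divider: Fixed upright white melamine divider on the shelf between the tray side and the jar side, 400 mm long (its x), 18 mm thick (its y), 110 mm high. Origin: centre of its foot.
- hook_stand: Fixed stand: round base (diameter 90, 12 mm high), steel rod of 8 mm diameter. Own frame, mm (origin: centre of the base's underside): the rod's centreline rises at x=y=0 to z=130, slopes out and down to x=-60, z=110, then turns up to a round tip at x=-72, z=144. The hook points to its -x. A ring lowered flat over the tip and let go drops and hangs on the sloping arm.
- hook_low (a point): Top of the rod at the hook's low point (stand frame -60, 0, 114 mm), where a hung ring rests.
- scraper: Bystander: steel algae scraper lying flat, 10 mm high; handle along its x from -90 mm, cross blade 60 mm wide at its +x end up to +94 mm.
- bottle: Bystander: standing white water-care bottle, diameter 56 mm, 140 mm high. Origin: centre of its underside.
- tin: Bystander: standing food tin, diameter 68 mm, 60 mm high. Origin: centre of its underside.
Things that resemble listed ones, but are neither listed nor needed, are in the scene too. What is meant by the ring is not black, green or grey, and is the smaller of those in its own colour.

How it is judged:
On the way:
1. the ring hangs on the hook, let go of (contact force between ring and hook_stand above 0.1 N and height (world z) of ring between 0.06 and 0.15 m and horizontal distance between ring and hook_low below 0.06 m and contact force between ring and the fingers below 0.05 N and linear speed of ring below 0.06 m/s), for 0.3 s.
At the end, for the whole second after the job is handed in: The gripper still holds the cap: lower edge 3 to 20 mm above the jar's rim, centred within 6 mm, level within 0.12 rad, still; neither cap nor robot touches the jar, which stands upright. The ring hangs freely on the hook (all of step 1 and z of cap in the frame of jar between 0.088 and 0.105 m and horizontal distance between cap and jar below 0.006 m and angle between cap's own z axis and vertical below 0.12 rad and angle between jar's own z axis and vertical below 0.05 rad and contact force between cap and the fingers above 1 N and contact force between each of cap, the arm, the fingers and jar below 0.05 N and linear speed of cap below 0.01 m/s); the arm keeps its last pose, push and grip.
It fails at once if the divider is bumped (over 2 N) (contact force between anything else and divider above 2 N).
It fails at once if the jar is shifted over 25 mm or tipped (distance of jar from where it was at the start of the episode above 0.025 m or angle between jar's own z axis and vertical above 0.3 rad).
It fails at once if the tray is shifted over 30 mm (distance of tray from where it was at the start of the episode above 0.03 m).
It fails at once if scraper, bottle or tin is shifted over 25 mm (distance of any of scraper, bottle, tin from where it was at the start of the episode above 0.025 m).
It also fails if it takes over 64 s, if anything falls off the work surface, if the arm or the gripper's body presses on something with over 40 N, if the wrist force passes 120 N, or if a joint passes its speed limit or range.

## Robot

A 6-joint arm with a two-finger parallel gripper is mounted at the origin on the work surface. World frame = base frame: x ahead of the robot, y to its left, z up, the work surface at z = 0. Lengths are in m, angles in rad, forces in N, time in s.
With the tool pointing down it reaches from about 0.25 to 0.725 m from the base axis. Payload 4 kg.
Tool frame: the origin (TCP) lies midway between the tips of the shut fingers; the grasp point (between the pads) lies 19 mm behind it; z points along the fingers, y is the line along which they close (so a half turn about z gives the same grasp; the last joint's range is limited). The gripper opens to 85 mm and grips with 20 to 120 N. Pads are 22 mm wide; open, the fingers measure 114 mm over their backs; the gripper's body (76 mm by 85 mm) begins 54 mm behind the grasp point. The pads swing forward as they close: fully open they stand 13 mm farther back than shut.
Start: joints at [1.113, 0.241, 0.005, 1.335, 0, 1.571], TCP at [0.221, 0.449, 0.231] pointing down, gripper open.
Joint ranges: [-2.72, 2.72], [-1.05, 1.87], [-1.09, 1.28], [-1.99, 2.15], [-1.42, 1.44], [-3.14, 3.14]. Speed limits (rad/s): [2.79, 2.79, 3.14, 3.14, 3.14, 3.14].

## Interface

Orientations are given as a unit quaternion [x, y, z, w].
In Python, from workcell import bot, camera, job_done gives the robot as it stands.
- The arm moves only by the tool carry_out, never from a script. Its argument "plan" is a list of rows, each an object of numbers: "dx", "dy", "dz": the shift along the tool's x, y, z in mm; "twist": the turn about the tool's z in degrees; "fingers": the closure, from -1 (fully open) to 1 (shut). In form: [{"dx": .., "dy": .., "dz": .., "twist": .., "fingers": ..}, ...]. A call has exactly 5 rows; each row is the pose to reach, as a shift and turn from the pose commanded when the call began, along the tool's axes at that moment; what a row does not reach only later rows make up. A row lasts 1/12 s, in which the tool goes at most 41.7 mm and 7.16 degrees, less where a joint would pass 70% of its speed; a pose out of reach is approached as far as the arm can. A call with a gripper value outside its range is refused whole. The fingers move at their own pace and stop on an object; the grip force is fixed at half the most. Time passes only in rows, so rows that repeat a pose let the fingers close, or fill a call up. It gives the time, the measured TCP pose, the force, the opening and the grip force at its end, in the units of the state.
- bot.get_obs(): the state, without advancing time (a new reading comes with each control period).
- camera(name): name is "side" or "top"; returns a dict with "image" (420x560x3 uint8, red, green, blue), "intrinsics" (3x3 intrinsics, pixels), "eye" and "attitude" of the camera in the world. Camera axes: x right, y down, z forward; pixel columns grow to the right and rows downward; lengths in m; the calibration is good to about 2 mm. A picture is of the moment at which its call begins. There is no depth.
- job_done(): hands the job in; it is judged then, once.
The state is a dict: "clock": time; "joint_pos": joint angles; "joint_vel": joint speeds; "tau": joint torques, N m; "eef_pos": TCP position; "tool_rot": TCP orientation; "ft_force": force on the tool from outside, world axes, zero at the start; "ft_torque": the same for the moment, N m; "grip_width": finger opening in m; "grasp_force": force on a finger pad.
Only numpy, scipy, OpenCV 4.12 (cv2) and the standard library are available. Lean on these libraries where they do the work, as an engineer would, in place of code of your own. Each camera call takes 0.05 s, during which the arm holds its last target. There are 200 camera calls.

## Working session

There is one attempt and no reset: what is moved stays moved. The work goes in short steps, Python scripts to look and compute and a tool call to move; the robot and the scene stay as the last step left them, time stands still between calls to the robot, and variables do not carry over. Pictures are saved under pics/ and viewed, at most 10 in all, crops included, and the job is handed in when it is done.

Besides the shell and the picture viewer there is one more tool, called as name([rows], argument=value, ...), one row to a line, values as JSON. carry_out: Moves the arm, as the interface text tells. Its arguments: {"type":"object","properties":{"plan":{"type":"array","items":{"type":"object","properties":{"dx":{"type":"number"},"dy":{"type":"number"},"dz":{"type":"number"},"twist":{"type":"number"},"fingers":{"type":"number"}}}}},"required":["plan"]}

```bash
mkdir -p pics; ls; python3 - <<'E'
from workcell import bot,camera
import cv2,numpy as np
for n in("top","side"):
    c=camera(n); cv2.imwrite(f"pics/{n}0.png",c["image"][:,:,::-1]); np.savez(f"pics/{n}0.npz",**c)
    print(n,c["intrinsics"],c["eye"],c["attitude"])
o=bot.get_obs();print(o)
E
```

```text
pics
top [[507.99758253   0.         271.78219683]
 [  0.         507.99758253 200.40361498]
 [  0.           0.           1.        ]] [0.40588177 0.04416416 1.25314131] [ 0.71073291 -0.69974449  0.05804537 -0.04297807]
side [[416.85881085   0.         284.80659706]
 [  0.         416.85881085 210.42171625]
 [  0.           0.           1.        ]] [0.48763481 0.73611608 0.61135143] [-0.05338629  0.89503927 -0.44193296  0.02738374]
{'clock': 0.1, 'joint_pos': array([ 1.11299584e+00,  2.41349350e-01,  3.84117153e-03,  1.33521751e+00,
       -6.96202727e-06,  1.57080784e+00]), 'joint_vel': array([-3.42620578e-04, -1.32449838e-03,  3.27740906e-03,  3.02995900e-04,
       -1.22328059e-03,  5.92168002e-05]), 'tau': array([-4.05349356e-04, -3.73135900e+01,  2.53010666e+01,  1.08670117e-02,
       -3.03815375e-05,  4.15403179e-06]), 'eef_pos': array([0.2207329 , 0.44799071, 0.23048936]), 'tool_rot': array([ 2.26912089e-01,  9.73914767e-01, -9.40309119e-04, -2.15496670e-04]), 'ft_force': array([-0.34244012,  0.11444512,  0.15841165]), 'ft_torque': array([-0.04471823, -0.00285405, -0.03287607]), 'grasp_force': 0.0, 'grip_width': 0.08530316308168752}
```

View pics/top0.png

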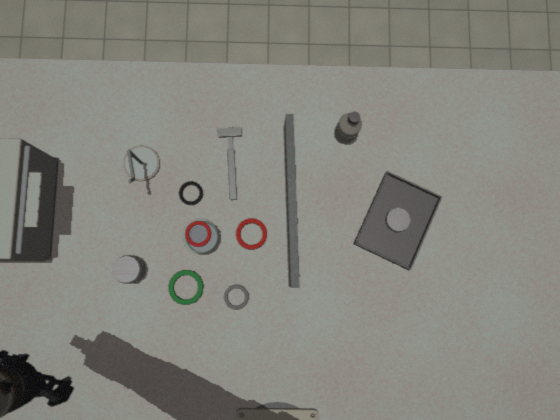

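View pics/side0.png

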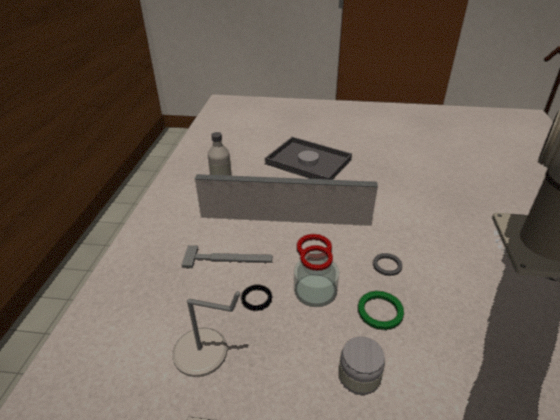

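The red candidates are the ring on the jar (top 198,234; side 316,258) and a larger loose red ring (top 252,234; side 314,245). The black (191,193), green (186,287) and grey (236,296) rings are ruled out by colour. I choose the one on the jar. The cap is at top (398,219) in the tray, and the hook is near top (130,180) and side (237,295).

```bash
cat > h.py <<'E'
import numpy as np,cv2
from scipy.spatial.transform import Rotation as R
from workcell import bot,camera
class Cam:
    def __init__(s,c):
        s.im=c["image"];s.K=c["intrinsics"];s.e=np.array(c["eye"]);s.R=R.from_quat(c["attitude"]).as_matrix()
    def ray(s,p): d=s.R@np.linalg.solve(s.K,[p[0],p[1],1.]); return d/np.linalg.norm(d)
    def plane(s,p,z): d=s.ray(p); return s.e+d*(z-s.e[2])/d[2]
    def proj(s,X): q=s.K@(s.R.T@(np.array(X)-s.e)); return q[:2]/q[2]
def load(n): return Cam(dict(np.load(f"pics/{n}.npz")))
def tri(a,p,b,q):
    d,e=a.ray(p),b.ray(q); A=np.stack([d,-e],1); t=np.linalg.lstsq(A,b.e-a.e,rcond=None)[0]
    x,y=a.e+d*t[0],b.e+e*t[1]; return (x+y)/2,np.linalg.norm(x-y)
def red(im): i=im.astype(int); return ((i[...,0]>90)&(i[...,0]>2*i[...,1])&(i[...,0]>2*i[...,2])).astype(np.uint8)
def blobs(m,mn=40):
    n,l,s,c=cv2.connectedComponentsWithStats(m); return [(c[i],s[i]) for i in range(1,n) if s[i][4]>mn]
E
python3 - <<'E'
from h import *
t,s=load("top0"),load("side0")
for n,c in(("t",t),("s",s)):
    m=red(c.im)
    for b in blobs(m): print(n,b)
    for k in cv2.findContours(m,cv2.RETR_CCOMP,cv2.CHAIN_APPROX_NONE)[0]:
        if len(k)>20: print(n,len(k),cv2.fitEllipse(k))
def crop(c,x,y,w,h,f): return cv2.resize(c.im[y:y+h,x:x+w,::-1],None,fx=f,fy=f,interpolation=cv2.INTER_CUBIC)
a=crop(t,100,130,130,130,3);b=crop(s,150,220,130,130,3)
c=crop(t,345,165,100,70,3);d=crop(s,290,225,60,90,3)
C=np.zeros((600,790,3),np.uint8);C[:390,:390]=a;C[:390,395:785]=b;C[390:600,:300]=c;C[390:600,310:490]=d[:210]
cv2.imwrite("pics/crop1.png",C)
E
```

```text
t (array([251.14851485, 233.41914191]), array([236, 219,  31,  30, 303], dtype=int32))
t (array([197.72300469, 233.22535211]), array([186, 221,  25,  25, 213], dtype=int32))
t 69 ((197.8135986328125, 233.2882537841797), (23.97688865661621, 24.67864990234375), 43.862525939941406)
t 57 ((197.86195373535156, 233.32762145996094), (19.722274780273438, 20.35485076904297), 55.97799301147461)
t 82 ((251.12266540527344, 233.48670959472656), (29.14391326904297, 29.307973861694336), 25.952505111694336)
t 66 ((251.08958435058594, 233.5384063720703), (23.408044815063477, 24.04804039001465), 90.51268005371094)
s (array([314.70974576, 250.57415254]), array([297, 234,  36,  35, 472], dtype=int32))
s 101 ((314.79931640625, 250.64715576171875), (31.92694091796875, 36.87791442871094), 133.1385498046875)
s 59 ((316.185791015625, 256.2618103027344), (17.32610321044922, 24.089406967163086), 95.5699691772461)
s 61 ((312.9367980957031, 242.70736694335938), (12.078932762145996, 28.975921630859375), 87.55243682861328)
```

View pics/crop1.png

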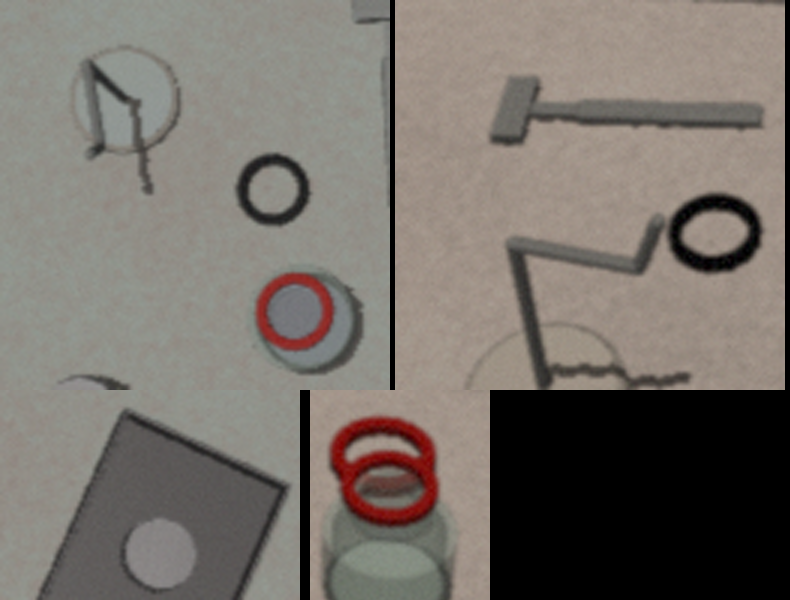

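The crop confirms the small red ring sits on the jar rim, with a larger red ring on the table behind it. Hook points are top (130,151), (133.3,179.3), (130.7,181.7) and side (189.3,301), (230.7,309.3), (237.7,293).

```bash
cat >> h.py <<'E'
def go(xyz,yaw_y=None):
    """shift in mm along tool axes to world TCP xyz; yaw_y: world heading (deg) wanted for the tool y line"""
    o=bot.get_obs();M=R.from_quat(o["tool_rot"]).as_matrix();d=M.T@(np.array(xyz)-o["eef_pos"])*1000
    a=np.degrees(np.arctan2(M[1,1],M[0,1])); tw=None
    if yaw_y is not None: tw=-((yaw_y-a+90)%180-90)
    print("clock %.2f"%o["clock"],"tcp",o["eef_pos"].round(4),"d",d.round(1),"tool y heading %.1f twist"%a,tw,"j6 %.2f"%o["joint_pos"][5],"w",round(o["grip_width"],4),"f",o["ft_force"].round(1),"g",round(o["grasp_force"],1))
E
python3 - <<'E'
from h import *
t,s=load("top0"),load("side0")
p=lambda n,v:print(n,v[0].round(4),"gap",round(v[1],4))
p("ring",tri(t,(197.8,233.3),s,(316.5,257)))
p("rodtop",tri(t,(130,151),s,(189.3,301)));p("low",tri(t,(133.3,179.3),s,(230.7,309.3)));p("tip",tri(t,(130.7,181.7),s,(237.7,293)))
print("bigred",t.plane((251.1,233.5),.005),"base", t.plane((141.5,163),.012))
# cap: bright blob inside tray, both views
for n,c,(x,y,w,h) in(("t",t,(372,190,55,60)),("s",s,(285,142,50,30))):
    g=cv2.cvtColor(c.im,cv2.COLOR_RGB2GRAY)[y:y+h,x:x+w]; th,m=cv2.threshold(g,0,255,cv2.THRESH_OTSU)
    for k in cv2.findContours(m,cv2.RETR_EXTERNAL,cv2.CHAIN_APPROX_NONE,offset=(x,y))[0]:
        if len(k)>20: e=cv2.fitEllipse(k);print(n,th,e)
        else: continue
        if n=="t": ct=e[0]
        else: cs=e[0]
p("cap",tri(t,ct,s,cs));print(t.plane(ct,.022))
# tray corners, divider ends (top edges)
for q in((388,173),(441,198),(410,269),(355,244)): print("tray",t.plane(q,.022).round(3))
for q in((289,115),(293,287)): print("div",t.plane(q,.11).round(3))
print("bottle",t.plane((352,117),.14).round(3),"tin",t.plane((126,269),.06).round(3))
go(tri(t,(197.8,233.3),s,(316.5,257))[0])
E
```

```text
ring [0.496  0.1886 0.0885] gap 0.0024
rodtop [0.6777 0.3438 0.1251] gap 0.0037
low [0.6169 0.3375 0.107 ] gap 0.0051
tip [0.6047 0.3341 0.1416] gap 0.0043
bigred [0.5027741  0.06844419 0.005     ] base [0.67298499 0.34345815 0.012     ]
t 110.0 ((423.7760925292969, 244.28045654296875), (5.3395161628723145, 18.324520111083984), 12.23429012298584)
t 110.0 ((398.104736328125, 219.04403686523438), (21.775556564331055, 22.514362335205078), 133.6264190673828)
t 110.0 ((373.37982177734375, 192.80047607421875), (3.389082670211792, 10.34213924407959), 11.977609634399414)
s 96.0 ((308.037109375, 155.2413787841797), (9.528203010559082, 20.088226318359375), 91.6671142578125)
s 96.0 ((328.47259521484375, 144.19520568847656), (4.938644886016846, 26.604248046875), 98.34024047851562)
cap [ 0.5404 -0.203   0.1181] gap 0.1002
[ 0.60660944 -0.23114791  0.022     ]
tray [ 0.657 -0.268  0.022]
tray [ 0.597 -0.399  0.022]
tray [ 0.422 -0.317  0.022]
tray [ 0.48  -0.184  0.022]
div [ 0.773 -0.016  0.11 ]
div [ 0.377 -0.029  0.11 ]
bottle [ 0.761 -0.158  0.14 ] tin [0.412 0.355 0.06 ]
clock 0.10 tcp [0.2207 0.448  0.2305] d [-361.6 -110.7  142.2] tool y heading 63.8 twist None j6 1.57 w 0.0853 f [-0.3  0.1  0.2] g 0.0
```

Ring at (0.496, 0.189), z 0.0885 (expected about 0.0895 mid-thickness) is good. The tip-to-rod-top distance is 73 mm against 72 given, also good.

carry_out([
  {"dx":-36,"dy":-11,"dz":0,"twist":-7,"fingers":-1},
  {"dx":-72,"dy":-22,"dz":0,"twist":-14,"fingers":-1},
  {"dx":-108,"dy":-33,"dz":0,"twist":-21,"fingers":-1},
  {"dx":-144,"dy":-44,"dz":0,"twist":-28,"fingers":-1},
  {"dx":-180,"dy":-55,"dz":0,"twist":-34,"fingers":-1},
])

```text
clock: 0.52
eef_pos: [0.3524, 0.3246, 0.2309]
tool_rot: [-0.049, 0.999, -0.0, -0.0]
ft_force: [0.5, 0.7, -0.3]
grip_width: 0.0853
grasp_force: 0.0
```

```bash
python3 -c "
from h import *
go((.496,.1886,.15),98)
t,s=load('top0'),load('side0')
v=tri(t,(398.1,219),s,(308,155.2));print('cap',v)"
```

```text
clock 0.52 tcp [0.3524 0.3246 0.2309] d [-129.5 -149.4   80.9] tool y heading 95.7 twist -2.338290937213344 j6 0.65 w 0.0853 f [ 0.5  0.7 -0.3] g 0.0
cap (array([ 0.54486295, -0.29153913,  0.0204557 ]), np.float64(0.0040322052250575))
```

carry_out([
  {"dx":-24,"dy":-30,"dz":0,"twist":0,"fingers":-1},
  {"dx":-48,"dy":-60,"dz":8,"twist":0,"fingers":-1},
  {"dx":-72,"dy":-90,"dz":16,"twist":0,"fingers":-1},
  {"dx":-96,"dy":-120,"dz":28,"twist":0,"fingers":-1},
  {"dx":-119,"dy":-149,"dz":40,"twist":0,"fingers":-1},
])

```text
clock: 0.93
eef_pos: [0.4852, 0.1869, 0.1908]
tool_rot: [-0.046, 0.999, 0.0, 0.0]
ft_force: [-0.6, 0.7, 0.1]
grip_width: 0.0849
grasp_force: 0.0
```

carry_out([
  {"dx":0,"dy":0,"dz":15,"twist":0,"fingers":-1},
  {"dx":0,"dy":0,"dz":30,"twist":0,"fingers":-1},
  {"dx":0,"dy":0,"dz":40,"twist":0,"fingers":-1},
  {"dx":0,"dy":0,"dz":40,"twist":0,"fingers":-1},
  {"dx":0,"dy":0,"dz":40,"twist":0,"fingers":-1},
])

```text
clock: 1.35
eef_pos: [0.4833, 0.1887, 0.1508]
tool_rot: [-0.047, 0.999, -0.0, -0.001]
ft_force: [0.3, 0.1, -0.5]
grip_width: 0.0853
grasp_force: 0.0
```

```bash
python3 -c "
from h import *
go((.496,.1886,.069),98)
c=camera('side');cv2.imwrite('pics/s1.png',cv2.resize(c['image'][180:320,230:430,::-1],None,fx=3,fy=3))"
```

```text
clock 1.35 tcp [0.4833 0.1887 0.1508] d [-12.7  -1.2  81.7] tool y heading 95.3 twist -2.6504739888464 j6 0.28 w 0.0853 f [ 0.3  0.1 -0.5] g 0.0
```

View pics/s1.png

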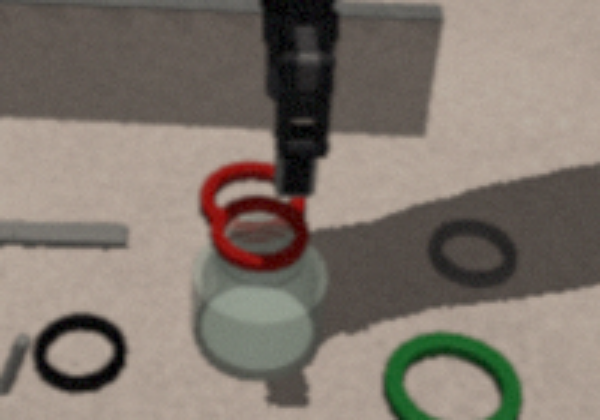

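The fingers are above the ring, about 13 mm too near the robot, which agrees with the readout. Correct that first, then descend.

carry_out([
  {"dx":-12.7,"dy":-1,"dz":0,"twist":-2.6,"fingers":-1},
  {"dx":-12.7,"dy":-1,"dz":20,"twist":-2.6,"fingers":-1},
  {"dx":-12.7,"dy":-1,"dz":40,"twist":-2.6,"fingers":-1},
  {"dx":-12.7,"dy":-1,"dz":50,"twist":-2.6,"fingers":-1},
  {"dx":-12.7,"dy":-1,"dz":50,"twist":-2.6,"fingers":-1},
])

```text
clock: 1.82
eef_pos: [0.4952, 0.1888, 0.0998]
tool_rot: [-0.07, 0.998, -0.001, -0.002]
ft_force: [-0.9, -0.8, -1.0]
grip_width: 0.0853
grasp_force: 0.0
```

```bash
python3 -c "
from h import *
go((.496,.1886,.069),98)"
```

```text
clock 1.82 tcp [0.4952 0.1888 0.0998] d [-0.8 -0.3 30.8] tool y heading 98.0 twist -0.023979536644176846 j6 0.22 w 0.0853 f [-0.9 -0.8 -1. ] g 0.0
```

carry_out([
  {"dx":-0.8,"dy":0,"dz":15,"twist":0,"fingers":-1},
  {"dx":-0.8,"dy":0,"dz":31,"twist":0,"fingers":-1},
  {"dx":-0.8,"dy":0,"dz":31,"twist":0,"fingers":-0.7},
  {"dx":-0.8,"dy":0,"dz":31,"twist":0,"fingers":-0.5},
  {"dx":-0.8,"dy":0,"dz":31,"twist":0,"fingers":-0.3},
])

```text
clock: 2.23
eef_pos: [0.4984, 0.1894, 0.0723]
tool_rot: [-0.069, 0.998, 0.0, 0.001]
ft_force: [-0.3, -0.2, 0.2]
grip_width: 0.0575
grasp_force: 64.0
```

carry_out([
  {"dx":0,"dy":0,"dz":0,"twist":0,"fingers":0},
  {"dx":0,"dy":0,"dz":0,"twist":0,"fingers":0.5},
  {"dx":0,"dy":0,"dz":0,"twist":0,"fingers":1},
  {"dx":0,"dy":0,"dz":0,"twist":0,"fingers":1},
  {"dx":0,"dy":0,"dz":0,"twist":0,"fingers":1},
])

```text
clock: 2.65
eef_pos: [0.4988, 0.1895, 0.0722]
tool_rot: [-0.069, 0.998, 0.001, 0.002]
ft_force: [-1.1, -0.5, 6.3]
grip_width: 0.0579
grasp_force: 64.2
```

```bash
python3 -c "
from h import *
go((.496,.1886,.069),98)
c=camera('side');cv2.imwrite('pics/s2.png',cv2.resize(c['image'][180:320,230:430,::-1],None,fx=3,fy=3))"
```

```text
clock 2.65 tcp [0.4988 0.1895 0.0722] d [ 2.9 -0.5  3.2] tool y heading 97.9 twist -0.0776081179292305 j6 0.22 w 0.0579 f [-1.1 -0.5  6.3] g 64.2
```

View pics/s2.png

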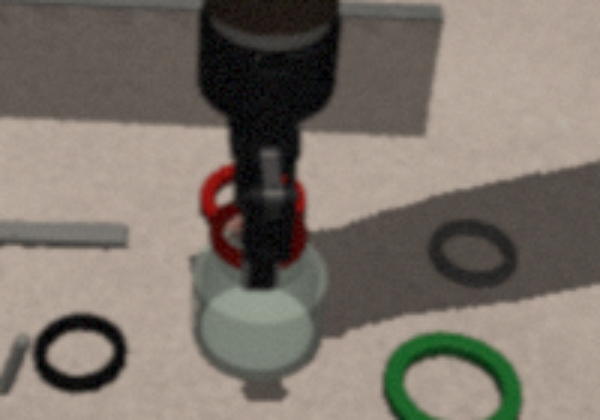

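Gripped (64 N, width 58 mm); the fingers straddle the ring. Lift straight up.

carry_out([
  {"dx":0,"dy":0,"dz":-10,"twist":0,"fingers":1},
  {"dx":0,"dy":0,"dz":-35,"twist":0,"fingers":1},
  {"dx":0,"dy":0,"dz":-70,"twist":0,"fingers":1},
  {"dx":0,"dy":0,"dz":-100,"twist":0,"fingers":1},
  {"dx":0,"dy":0,"dz":-110,"twist":0,"fingers":1},
])

```text
clock: 3.12
eef_pos: [0.5001, 0.1898, 0.1861]
tool_rot: [-0.069, 0.998, 0.001, 0.004]
ft_force: [0.2, -0.6, -0.5]
grip_width: 0.0575
grasp_force: 64.2
```

```bash
python3 -c "
from h import *
go((.555,.324,.182),98)
T=Cam(camera('top'));S=Cam(camera('side'))
for c in (T,S):
  m=red(c.im)
  for b in blobs(m,15): print(b)
"
```

```text
clock 3.12 tcp [0.5001 0.1898 0.1861] d [-72.8 125.3   5. ] tool y heading 97.9 twist -0.08526508624298401 j6 0.22 w 0.0575 f [ 0.2 -0.6 -0.5] g 64.2
(array([253.22619048, 232.55952381]), array([238, 219,  29,  30, 252], dtype=int32))
(array([312.84649123, 242.50438596]), array([297, 234,  35,  22, 228], dtype=int32))
```

```bash
python3 -c "
from h import *
c=camera('side');np.savez('pics/side3.npz',**c);d=camera('top');np.savez('pics/top3.npz',**d)
a=cv2.resize(c['image'][130:300,230:400,::-1],None,fx=2.3,fy=2.3,interpolation=2);b=cv2.resize(d['image'][150:320,120:290,::-1],None,fx=2.3,fy=2.3,interpolation=2)
cv2.imwrite('pics/s3.png',np.clip(np.hstack([a,b])*1.6,0,255))"
```

```text
[ WARN:0@1.032] global loadsave.cpp:1063 imwrite_ Unsupported depth image for selected encoder is fallbacked to CV_8U.
```

View pics/s3.png

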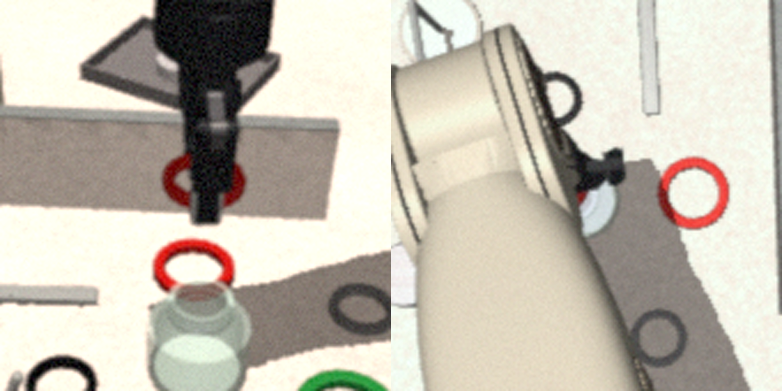

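The ring is held level at side pixel (318.7,208.7), and the mouth of the jar is free at side about (318,256).

```bash
python3 -c "
from h import *
S=load('side3');e=bot.get_obs()['eef_pos'];d=S.ray((318.7,208.7));r=S.e+d*(e[1]-S.e[1])/d[1];print('ring',r,'rel',r-e)
go((.606,.3345,.186),98)
J=S.plane((318,256),.085);print(J)
"
```

```text
ring [0.49842633 0.18870161 0.19774122] rel [ 1.31926151e-03 -2.77555756e-17  1.80994385e-02]
clock 3.32 tcp [0.4971 0.1887 0.1796] d [-127.9  129.4   -6.5] tool y heading 97.9 twist -0.08378307947161545 j6 0.22 w 0.0574 f [-1.2 -0.8 -0.8] g 64.2
[0.49471644 0.1818514  0.085     ]
```

carry_out([
  {"dx":-20,"dy":21,"dz":0,"twist":0,"fingers":1},
  {"dx":-48,"dy":49,"dz":0,"twist":0,"fingers":1},
  {"dx":-76,"dy":78,"dz":0,"twist":0,"fingers":1},
  {"dx":-104,"dy":106,"dz":0,"twist":0,"fingers":1},
  {"dx":-127,"dy":129,"dz":0,"twist":0,"fingers":1},
])

```text
clock: 3.73
eef_pos: [0.6055, 0.3356, 0.1768]
tool_rot: [-0.069, 0.998, -0.001, -0.002]
ft_force: [0.4, 0.0, -0.5]
grip_width: 0.0578
grasp_force: 64.2
```

carry_out([
  {"dx":0,"dy":0,"dz":0,"twist":0,"fingers":1},
  {"dx":0,"dy":0,"dz":0,"twist":0,"fingers":1},
  {"dx":0,"dy":0,"dz":0,"twist":0,"fingers":1},
  {"dx":0,"dy":0,"dz":0,"twist":0,"fingers":1},
  {"dx":0,"dy":0,"dz":0,"twist":0,"fingers":1},
])

```text
clock: 4.15
eef_pos: [0.605, 0.3329, 0.1807]
tool_rot: [-0.069, 0.998, -0.0, -0.0]
ft_force: [-0.2, -0.6, 0.7]
grip_width: 0.0575
grasp_force: 64.2
```

```bash
python3 -c "
from h import *
go((.605,.3345,.146),98)
c=camera('side');np.savez('pics/side4.npz',**c);c=Cam(c)
cv2.imwrite('pics/s4.png',cv2.convertScaleAbs(cv2.resize(c.im[200:380,130:330,::-1],None,fx=3,fy=3,interpolation=2),alpha=1.5))"
```

```text
clock 4.15 tcp [0.605  0.3329 0.1807] d [-0.2  1.6 34.7] tool y heading 97.9 twist -0.1436824153890086 j6 0.37 w 0.0575 f [-0.2 -0.6  0.7] g 64.2
```

View pics/s4.png

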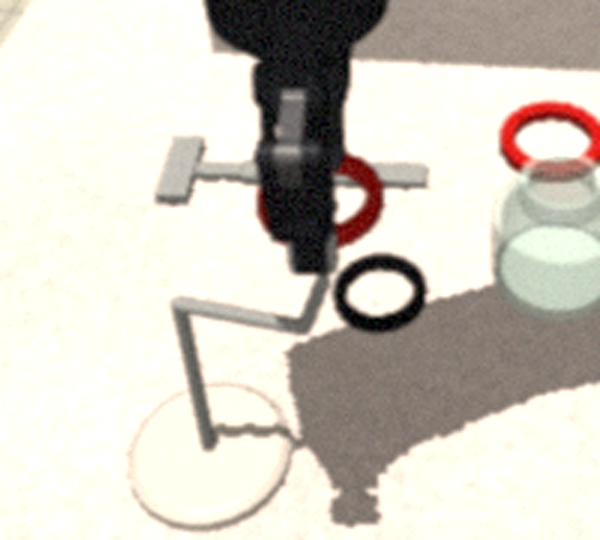

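Held ring at side (236.7,266.7), above the hook tip at about (238,293). Check the alignment numerically.

```bash
python3 -c "
from h import *
S=load('side4');e=bot.get_obs()['eef_pos'];d=S.ray((236.7,266.7));r=S.e+d*(.3345-S.e[1])/d[1];print('ring',r,S.proj((r[0],.3345,.142)))
print(S.proj((.6047,.3341,.1416)))
go((.605,.3345,.11))
"
```

```text
ring [0.60422926 0.3345     0.19696623] [239.39038152 293.30858628]
[239.15063606 293.25594048]
clock 4.20 tcp [0.6052 0.3331 0.1812] d [ 0.1  1.5 71.2] tool y heading 97.9 twist None j6 0.37 w 0.058 f [ 0.2 -0.8 -0.1] g 64.2
```

carry_out([
  {"dx":0,"dy":1.5,"dz":10,"twist":0,"fingers":1},
  {"dx":0,"dy":1.5,"dz":25,"twist":0,"fingers":1},
  {"dx":0,"dy":1.5,"dz":38,"twist":0,"fingers":1},
  {"dx":0,"dy":1.5,"dz":48,"twist":0,"fingers":1},
  {"dx":0,"dy":1.5,"dz":54,"twist":0,"fingers":1},
])

```text
clock: 4.62
eef_pos: [0.6045, 0.3349, 0.1246]
tool_rot: [-0.069, 0.998, -0.0, -0.001]
ft_force: [0.3, 0.3, 0.3]
grip_width: 0.0578
grasp_force: 64.2
```

carry_out([
  {"dx":0,"dy":0,"dz":4,"twist":0,"fingers":1},
  {"dx":0,"dy":0,"dz":8,"twist":0,"fingers":1},
  {"dx":0,"dy":0,"dz":12,"twist":0,"fingers":1},
  {"dx":0,"dy":0,"dz":12,"twist":0,"fingers":1},
  {"dx":0,"dy":0,"dz":12,"twist":0,"fingers":1},
])

```text
clock: 5.03
eef_pos: [0.6055, 0.3357, 0.1145]
tool_rot: [-0.069, 0.998, 0.0, 0.0]
ft_force: [-0.0, 0.3, -0.1]
grip_width: 0.0577
grasp_force: 64.2
```

```bash
python3 -c "
from h import *
go((.605,.3345,.11))
c=Cam(camera('side'))
cv2.imwrite('pics/s5.png',cv2.convertScaleAbs(cv2.resize(c.im[240:380,150:310,::-1],None,fx=4,fy=4,interpolation=2),alpha=1.5))"
```

```text
clock 5.03 tcp [0.6055 0.3357 0.1145] d [ 0.7 -1.2  4.5] tool y heading 97.9 twist None j6 0.37 w 0.0577 f [-0.   0.3 -0.1] g 64.2
```

View pics/s5.png

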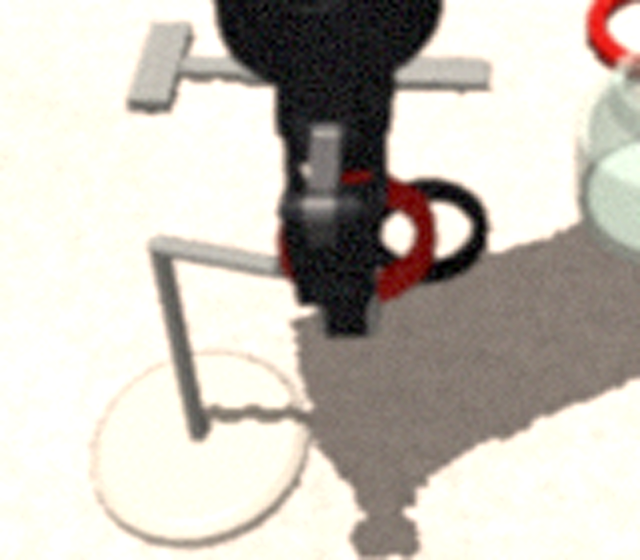

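The ring surrounds the tip (ring spans crop x 280–435, tip hidden behind the finger), with no contact force. Release.

carry_out([
  {"dx":0,"dy":0,"dz":2,"twist":0,"fingers":0},
  {"dx":0,"dy":0,"dz":2,"twist":0,"fingers":-0.6},
  {"dx":0,"dy":0,"dz":2,"twist":0,"fingers":-1},
  {"dx":0,"dy":0,"dz":2,"twist":0,"fingers":-1},
  {"dx":0,"dy":0,"dz":2,"twist":0,"fingers":-1},
])

```text
clock: 5.5
eef_pos: [0.6056, 0.3357, 0.1126]
tool_rot: [-0.069, 0.998, 0.0, 0.0]
ft_force: [1.2, 0.2, 0.0]
grip_width: 0.0852
grasp_force: 0.0
```

carry_out([
  {"dx":0,"dy":0,"dz":0,"twist":0,"fingers":-1},
  {"dx":0,"dy":0,"dz":-15,"twist":0,"fingers":-1},
  {"dx":0,"dy":0,"dz":-35,"twist":0,"fingers":-1},
  {"dx":0,"dy":0,"dz":-65,"twist":0,"fingers":-1},
  {"dx":0,"dy":0,"dz":-100,"twist":0,"fingers":-1},
])

```text
clock: 5.92
eef_pos: [0.6043, 0.335, 0.2111]
tool_rot: [-0.069, 0.998, -0.001, -0.002]
ft_force: [0.7, 0.6, -0.1]
grip_width: 0.0855
grasp_force: 0.0
```

```bash
python3 -c "
from h import *
go((.606,.2,.215))
c=Cam(camera('side'))
for b in blobs(red(c.im)): print(b)
cv2.imwrite('pics/s6.png',cv2.convertScaleAbs(cv2.resize(c.im[240:380,150:350,::-1],None,fx=3,fy=3,interpolation=2),alpha=1.5))"
```

```text
clock 5.92 tcp [0.6043 0.335  0.2111] d [  16.9 -134.    -3.6] tool y heading 97.9 twist None j6 0.37 w 0.0855 f [ 0.7  0.6 -0.1] g 0.0
(array([312.95934959, 242.73170732]), array([297, 234,  35,  22, 246], dtype=int32))
(array([224.93442623, 317.71311475]), array([223, 304,   6,  28, 122], dtype=int32))
```

View pics/s6.png

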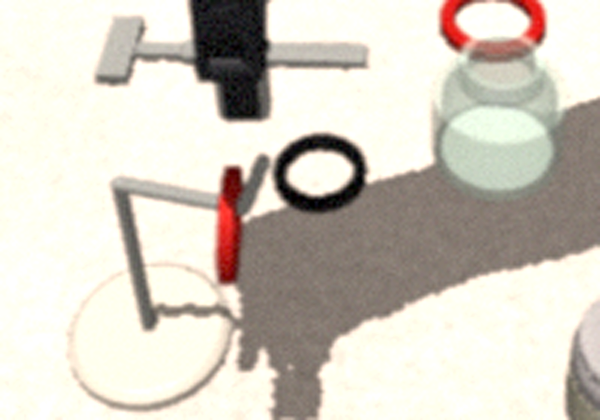

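The ring hangs freely at side (225,318). Now travel to the cap at about 0.21 m height, above the divider.

carry_out([
  {"dx":7,"dy":-30,"dz":0,"twist":0,"fingers":-1},
  {"dx":14,"dy":-61,"dz":0,"twist":0,"fingers":-1},
  {"dx":21,"dy":-92,"dz":0,"twist":0,"fingers":-1},
  {"dx":28,"dy":-122,"dz":0,"twist":0,"fingers":-1},
  {"dx":36,"dy":-153,"dz":0,"twist":0,"fingers":-1},
])

```text
clock: 6.38
eef_pos: [0.5907, 0.178, 0.2124]
tool_rot: [-0.069, 0.998, 0.0, 0.0]
ft_force: [1.4, -0.4, -0.1]
grip_width: 0.0852
grasp_force: 0.0
```

carry_out([
  {"dx":7,"dy":-30,"dz":0,"twist":0,"fingers":-1},
  {"dx":14,"dy":-61,"dz":0,"twist":0,"fingers":-1},
  {"dx":21,"dy":-92,"dz":0,"twist":0,"fingers":-1},
  {"dx":28,"dy":-122,"dz":0,"twist":0,"fingers":-1},
  {"dx":36,"dy":-153,"dz":0,"twist":0,"fingers":-1},
])

```text
clock: 6.8
eef_pos: [0.5761, 0.0213, 0.2126]
tool_rot: [-0.069, 0.998, 0.0, 0.0]
ft_force: [0.4, 0.6, -0.1]
grip_width: 0.0855
grasp_force: 0.0
```

carry_out([
  {"dx":7,"dy":-30,"dz":0,"twist":0,"fingers":-1},
  {"dx":14,"dy":-61,"dz":0,"twist":0,"fingers":-1},
  {"dx":21,"dy":-92,"dz":0,"twist":0,"fingers":-1},
  {"dx":28,"dy":-122,"dz":0,"twist":0,"fingers":-1},
  {"dx":36,"dy":-153,"dz":0,"twist":0,"fingers":-1},
])

```text
clock: 7.22
eef_pos: [0.5616, -0.1353, 0.2126]
tool_rot: [-0.069, 0.998, -0.0, 0.0]
ft_force: [0.6, -0.7, -0.7]
grip_width: 0.0856
grasp_force: 0.0
```

```bash
python3 -c "
from h import *
t,s=load('top0'),load('side0')
print('cap',t.plane((398.1,219),.022),s.plane((308,155.2),.022))
go((.545,-.2915,.18),98)
S=load('side4')
for p,y in(((234,290),.38),((234,290),.37)):
  d=S.ray(p);print('tip',S.e+d*(y-S.e[1])/d[1])
c=camera('top');np.savez('pics/top7.npz',**c);c2=camera('side');np.savez('pics/side7.npz',**c2)
f=lambda i:cv2.convertScaleAbs(cv2.resize(i[:,:,::-1],(390,390),interpolation=2),alpha=1.6)
cv2.imwrite('pics/s7.png',np.hstack([f(c['image'][195:265,165:235]),f(c2['image'][240:310,280:350])]))
"
```

```text
cap [ 0.54266293 -0.29104219  0.022     ] [ 0.54673408 -0.28926129  0.022     ]
clock 7.22 tcp [ 0.5616 -0.1353  0.2126] d [  38.  -152.4   32.6] tool y heading 97.9 twist -0.07384068063434768 j6 -0.37 w 0.0856 f [ 0.6 -0.7 -0.7] g 0.0
tip [0.59776165 0.38       0.20064572]
tip [0.60085409 0.37       0.1891128 ]
```

View pics/s7.png

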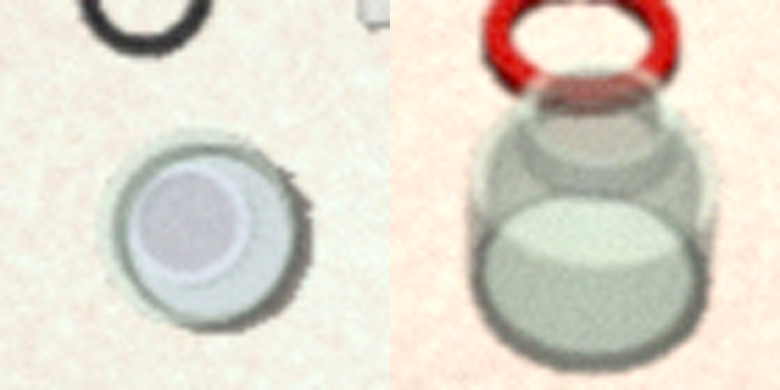

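The mouth is at top pixel (198.2,234.2) and side (316.2,255.7), with the jar base circle at about top (201.8,237.1). Continue to the cap.

carry_out([
  {"dx":8,"dy":-30,"dz":0,"twist":0,"fingers":-1},
  {"dx":16,"dy":-61,"dz":0,"twist":0,"fingers":-1},
  {"dx":24,"dy":-92,"dz":10,"twist":0,"fingers":-1},
  {"dx":32,"dy":-122,"dz":20,"twist":0,"fingers":-1},
  {"dx":38,"dy":-152,"dz":33,"twist":0,"fingers":-1},
])

```text
clock: 7.73
eef_pos: [0.5453, -0.2907, 0.1801]
tool_rot: [-0.069, 0.998, -0.001, 0.001]
ft_force: [0.3, -0.2, 0.4]
grip_width: 0.0852
grasp_force: 0.0
```

carry_out([
  {"dx":0,"dy":0,"dz":20,"twist":0,"fingers":-1},
  {"dx":0,"dy":0,"dz":50,"twist":0,"fingers":-1},
  {"dx":0,"dy":0,"dz":80,"twist":0,"fingers":-1},
  {"dx":0,"dy":0,"dz":100,"twist":0,"fingers":-1},
  {"dx":0,"dy":0,"dz":100,"twist":0,"fingers":-1},
])

```text
clock: 8.15
eef_pos: [0.5417, -0.2873, 0.0739]
tool_rot: [-0.069, 0.998, 0.003, -0.004]
ft_force: [-0.8, 1.1, -0.0]
grip_width: 0.0852
grasp_force: 0.0
```

```bash
python3 -c "
from h import *
go((.5445,-.291,.03),98)
t,s=load('top7'),load('side7')
print('mouth',t.plane((198.2,234.2),.085),s.plane((316.2,255.7),.085),tri(t,(198.2,234.2),s,(316.2,255.7)),'base',t.plane((201.8,237.1),.0))
"
```

```text
clock 8.15 tcp [ 0.5417 -0.2873  0.0739] d [-2.6 -4.3 43.9] tool y heading 97.9 twist -0.0690066950949415 j6 -0.63 w 0.0852 f [-0.8  1.1 -0. ] g 0.0
mouth [0.49304959 0.18812869 0.085     ] [0.49801134 0.18145159 0.085     ] (array([0.49528436, 0.18737278, 0.09032269]), np.float64(0.005255079304584747)) base [0.49239591 0.18953061 0.        ]
```

carry_out([
  {"dx":0,"dy":0,"dz":15,"twist":0,"fingers":-1},
  {"dx":0,"dy":0,"dz":35,"twist":0,"fingers":-1},
  {"dx":0,"dy":0,"dz":45,"twist":0,"fingers":-1},
  {"dx":0,"dy":0,"dz":45,"twist":0,"fingers":-1},
  {"dx":0,"dy":0,"dz":45,"twist":0,"fingers":-1},
])

```text
clock: 8.57
eef_pos: [0.5452, -0.2894, 0.0349]
tool_rot: [-0.069, 0.998, 0.0, -0.0]
ft_force: [-0.5, 0.5, 0.1]
grip_width: 0.0855
grasp_force: 0.0
```

```bash
python3 -c "
from h import *
go((.5445,-.291,.002),98)"
```

```text
clock 8.57 tcp [ 0.5452 -0.2894  0.0349] d [ 0.9 -1.5 32.9] tool y heading 97.9 twist -0.06036677903325938 j6 -0.63 w 0.0855 f [-0.5  0.5  0.1] g 0.0
```

carry_out([
  {"dx":1,"dy":-1,"dz":10,"twist":0,"fingers":-1},
  {"dx":1,"dy":-1,"dz":20,"twist":0,"fingers":-1},
  {"dx":1,"dy":-1,"dz":28,"twist":0,"fingers":-1},
  {"dx":1,"dy":-1,"dz":32,"twist":0,"fingers":-1},
  {"dx":1,"dy":-1,"dz":32,"twist":0,"fingers":-1},
])

```text
clock: 8.98
eef_pos: [0.543, -0.2902, 0.0006]
tool_rot: [-0.069, 0.998, 0.001, -0.001]
ft_force: [-0.2, -0.7, -0.8]
grip_width: 0.0855
grasp_force: 0.0
```

carry_out([
  {"dx":0,"dy":0,"dz":0,"twist":0,"fingers":-0.8},
  {"dx":0,"dy":0,"dz":0,"twist":0,"fingers":-0.6},
  {"dx":0,"dy":0,"dz":0,"twist":0,"fingers":-0.5},
  {"dx":0,"dy":0,"dz":0,"twist":0,"fingers":-0.4},
  {"dx":0,"dy":0,"dz":0,"twist":0,"fingers":-0.3},
])

```text
clock: 9.4
eef_pos: [0.5447, -0.2911, 0.0035]
tool_rot: [-0.069, 0.998, -0.0, 0.001]
ft_force: [-1.5, -0.6, 3.9]
grip_width: 0.0566
grasp_force: 54.1
```

```bash
python3 -c "
from h import *
go((.5445,-.291,.002),98)"
```

```text
clock 9.40 tcp [ 0.5447 -0.2911  0.0035] d [0.2 0.1 1.5] tool y heading 97.9 twist -0.08505869886714379 j6 -0.63 w 0.0566 f [-1.5 -0.6  3.9] g 54.1
```

Gripped: 54 N at 57 mm, consistent with 59 mm given the ring's reading. Lift.

carry_out([
  {"dx":0,"dy":0,"dz":0,"twist":0,"fingers":0.3},
  {"dx":0,"dy":0,"dz":-8,"twist":0,"fingers":1},
  {"dx":0,"dy":0,"dz":-20,"twist":0,"fingers":1},
  {"dx":0,"dy":0,"dz":-35,"twist":0,"fingers":1},
  {"dx":0,"dy":0,"dz":-60,"twist":0,"fingers":1},
])

```text
clock: 9.82
eef_pos: [0.5425, -0.2899, 0.0613]
tool_rot: [-0.069, 0.998, 0.001, -0.002]
ft_force: [-1.0, -0.2, -0.3]
grip_width: 0.0561
grasp_force: 63.6
```

carry_out([
  {"dx":0,"dy":0,"dz":-30,"twist":0,"fingers":1},
  {"dx":0,"dy":0,"dz":-65,"twist":0,"fingers":1},
  {"dx":0,"dy":0,"dz":-100,"twist":0,"fingers":1},
  {"dx":0,"dy":0,"dz":-130,"twist":0,"fingers":1},
  {"dx":0,"dy":0,"dz":-145,"twist":0,"fingers":1},
])

```text
clock: 10.23
eef_pos: [0.5457, -0.2916, 0.2136]
tool_rot: [-0.069, 0.998, -0.002, 0.004]
ft_force: [0.3, -0.6, -0.3]
grip_width: 0.0562
grasp_force: 63.6
```

```bash
python3 -c "
from h import *
go((.495,.188,.207),98)
t=Cam(camera('top')); g=cv2.cvtColor(t.im,cv2.COLOR_RGB2GRAY)
print('cap spot gray, now/before',g[214:224:3,393:404:3].tolist(),cv2.cvtColor(load('top0').im,cv2.COLOR_RGB2GRAY)[219,398])
"
```

```text
clock 10.23 tcp [ 0.5457 -0.2916  0.2136] d [-15.8 482.    4.4] tool y heading 97.9 twist -0.08262584049177235 j6 -0.63 w 0.0562 f [ 0.3 -0.6 -0.3] g 63.6
cap spot gray, now/before [[95, 51, 52, 51], [53, 51, 51, 50], [47, 50, 48, 47], [53, 49, 49, 52]] 133
```

The cap is in hand. Cross over the divider at about 0.2 m.

carry_out([
  {"dx":-1,"dy":20,"dz":0,"twist":0,"fingers":1},
  {"dx":-2,"dy":52,"dz":0,"twist":0,"fingers":1},
  {"dx":-3,"dy":88,"dz":0,"twist":0,"fingers":1},
  {"dx":-4,"dy":124,"dz":0,"twist":0,"fingers":1},
  {"dx":-5,"dy":160,"dz":0,"twist":0,"fingers":1},
])

```text
clock: 10.7
eef_pos: [0.5262, -0.1303, 0.2073]
tool_rot: [-0.069, 0.998, 0.0, -0.0]
ft_force: [0.3, -0.2, -1.3]
grip_width: 0.0562
grasp_force: 63.7
```

carry_out([
  {"dx":-1,"dy":32,"dz":0,"twist":0,"fingers":1},
  {"dx":-2,"dy":64,"dz":0,"twist":0,"fingers":1},
  {"dx":-3,"dy":96,"dz":0,"twist":0,"fingers":1},
  {"dx":-4,"dy":128,"dz":0,"twist":0,"fingers":1},
  {"dx":-5,"dy":160,"dz":0,"twist":0,"fingers":1},
])

```text
clock: 11.12
eef_pos: [0.5092, 0.029, 0.2075]
tool_rot: [-0.069, 0.998, -0.0, 0.0]
ft_force: [0.6, -0.4, -0.5]
grip_width: 0.0561
grasp_force: 63.7
```

carry_out([
  {"dx":-1,"dy":36,"dz":0,"twist":0,"fingers":1},
  {"dx":-2,"dy":72,"dz":0,"twist":0,"fingers":1},
  {"dx":-3,"dy":108,"dz":0,"twist":0,"fingers":1},
  {"dx":-5,"dy":140,"dz":0,"twist":0,"fingers":1},
  {"dx":-6,"dy":161,"dz":0,"twist":0,"fingers":1},
])

```text
clock: 11.53
eef_pos: [0.4929, 0.1908, 0.2075]
tool_rot: [-0.07, 0.998, 0.0, 0.0]
ft_force: [-0.0, 0.0, 0.2]
grip_width: 0.0565
grasp_force: 63.7
```

carry_out([
  {"dx":0,"dy":0,"dz":10,"twist":0,"fingers":1},
  {"dx":0,"dy":0,"dz":30,"twist":0,"fingers":1},
  {"dx":0,"dy":0,"dz":50,"twist":0,"fingers":1},
  {"dx":0,"dy":0,"dz":50,"twist":0,"fingers":1},
  {"dx":0,"dy":0,"dz":50,"twist":0,"fingers":1},
])

```text
clock: 11.95
eef_pos: [0.4925, 0.1869, 0.1563]
tool_rot: [-0.069, 0.998, -0.001, -0.002]
ft_force: [0.3, 0.7, -0.2]
grip_width: 0.0556
grasp_force: 63.8
```

```bash
python3 -c "
from h import *
go((.495,.188,.12),98)
S=Cam(camera('side'));np.savez('pics/side8.npz',**camera('side'))
a=load('side7'); d=cv2.absdiff(S.im,a.im).max(2)
X=bot.get_obs()['eef_pos'];p=S.proj(X+[0,0,.01]);print('cap exp',p)
g=cv2.cvtColor(S.im,cv2.COLOR_RGB2GRAY)
for y in range(int(p[1])-16,int(p[1])+20,2): print(y,g[y,290:346:2].tolist())
"
```

```text
clock 11.95 tcp [0.4925 0.1869 0.1563] d [-2.8  0.8 36.3] tool y heading 97.9 twist -0.11048508857629713 j6 0.23 w 0.0556 f [ 0.3  0.7 -0.2] g 63.8
cap exp [320.36002158 222.37521513]
206 [92, 94, 86, 93, 95, 91, 91, 93, 90, 97, 98, 90, 37, 18, 16, 12, 9, 20, 34, 31, 26, 5, 7, 69, 93, 94, 93, 88]
208 [92, 90, 90, 93, 92, 90, 94, 95, 91, 93, 92, 92, 22, 22, 14, 24, 11, 21, 30, 28, 18, 15, 19, 79, 96, 92, 91, 92]
210 [93, 92, 92, 93, 94, 94, 94, 94, 95, 91, 93, 85, 49, 26, 23, 8, 4, 17, 21, 18, 19, 11, 15, 76, 92, 90, 92, 95]
212 [92, 94, 90, 91, 88, 96, 93, 93, 96, 84, 73, 64, 63, 42, 6, 19, 13, 16, 20, 13, 11, 21, 30, 82, 92, 93, 94, 93]
214 [92, 92, 93, 91, 97, 96, 90, 93, 76, 66, 64, 67, 67, 43, 5, 1, 7, 21, 18, 10, 10, 0, 30, 85, 92, 90, 90, 92]
216 [96, 94, 94, 94, 94, 94, 94, 86, 66, 63, 64, 66, 62, 37, 17, 12, 17, 16, 11, 18, 10, 15, 26, 86, 93, 91, 92, 94]
218 [90, 89, 93, 93, 96, 94, 91, 67, 67, 64, 68, 64, 62, 33, 12, 15, 16, 10, 15, 17, 18, 12, 29, 68, 94, 88, 90, 92]
220 [97, 91, 90, 91, 93, 87, 85, 68, 64, 66, 62, 68, 62, 28, 15, 11, 11, 7, 1, 7, 2, 8, 46, 67, 85, 93, 90,
[... 587 characters left out ...]
8, 9, 7, 45, 65, 67, 60, 79, 155, 167, 168, 171]
232 [166, 169, 165, 161, 167, 168, 167, 138, 76, 60, 61, 67, 68, 58, 56, 15, 16, 7, 23, 56, 67, 66, 59, 114, 166, 170, 172, 166]
234 [165, 164, 163, 162, 168, 166, 165, 153, 111, 63, 65, 66, 64, 60, 47, 17, 14, 9, 19, 55, 61, 68, 108, 160, 166, 168, 167, 168]
236 [167, 168, 164, 165, 168, 161, 129, 67, 57, 68, 59, 70, 68, 63, 47, 23, 0, 14, 20, 52, 79, 120, 159, 168, 171, 168, 165, 170]
238 [161, 166, 165, 165, 156, 94, 62, 51, 36, 38, 35, 47, 58, 60, 50, 20, 25, 19, 31, 73, 155, 165, 162, 164, 164, 168, 167, 170]
240 [165, 167, 164, 162, 104, 57, 54, 38, 43, 85, 95, 116, 125, 94, 96, 61, 44, 41, 58, 72, 143, 168, 166, 166, 167, 165, 169, 169]
```

```bash
python3 -c "
from h import *
S=load('side7');T=load('top7')
for x in(.492,.494,.496,.498): print(x,S.proj((x,.188,.085)),S.proj((x,.188,.03)),T.proj((x,.188,.085)))
# refine: body/neck edges by row gradient in side view, top circles
g=cv2.GaussianBlur(cv2.cvtColor(S.im,cv2.COLOR_RGB2GRAY),(3,3),0).astype(int)
for y in(258,262,266,280,285,290,295): print(y,g[y,290:344].tolist())
for n,X,q in(('cap check',(.5447,-.2911,.022),None),): print(load('top0').proj(X),load('side0').proj(X))
go((.495,.188,.12),98)
"
```

```text
0.492 [319.31151287 258.47333029] [317.89693002 279.59513773] [198.24039263 234.65803458]
0.494 [318.20286297 258.38198988] [316.83578374 279.50251213] [198.2705762  233.78702183]
0.496 [317.09477982 258.29069617] [315.77515684 279.40993187] [198.30074501 232.91643538]
0.498 [315.98726298 258.19944911] [314.71504896 279.31739691] [198.33089905 232.04627491]
258 [157, 156, 156, 156, 156, 156, 157, 157, 156, 155, 151, 142, 132, 128, 125, 114, 95, 77, 67, 63, 62, 65, 68, 69, 69, 70, 70, 69, 68, 67, 67, 67, 68, 70, 76, 84, 92, 107, 129, 146, 154, 157, 159, 159, 159, 159, 158, 157, 156, 155, 156, 156, 155, 155]
262 [153, 153, 153, 152, 152, 153, 152, 150, 145, 140, 134, 125, 116, 109, 109, 110, 109, 108, 111, 114, 115, 116, 116, 115, 116, 117, 117, 117, 117, 118, 119, 119, 119, 117, 113, 107, 101, 101, 111, 123, 130, 133, 137, 142, 146, 150, 154, 158, 159, 159, 158, 158, 158, 158]
266 [155, 156, 157, 155, 149, 145, 142, 138, 128, 116, 110, 107, 103, 100, 98, 99, 104, 111, 116, 120, 121, 121, 121, 121, 120, 120, 120, 119, 119, 118, 119, 121, 120, 120, 120, 121, 119, 113, 108, 104, 102, 105
[... 642 characters left out ...]
8, 111, 116, 116, 117, 118, 118, 117, 116, 118, 119, 118, 117, 118, 118, 118, 119, 119, 120, 120, 119, 119, 119, 119, 119, 119, 118, 117, 116, 117, 118, 119, 118, 116, 115, 114, 105, 89, 78, 85, 111, 139, 154, 156, 155, 154, 153]
295 [153, 153, 154, 153, 144, 122, 97, 82, 84, 95, 107, 114, 116, 117, 117, 118, 118, 118, 119, 118, 118, 119, 119, 118, 118, 119, 119, 119, 119, 120, 120, 119, 118, 118, 117, 117, 116, 116, 117, 117, 115, 108, 96, 82, 75, 82, 105, 132, 147, 152, 152, 151, 151, 152]
[398.10559536 218.17334127] [308.77089571 154.91621418]
clock 12.05 tcp [0.4943 0.1876 0.1583] d [-0.7  0.3 38.3] tool y heading 97.9 twist -0.12349594077130632 j6 0.23 w 0.0564 f [ 0.   0.4 -0.5] g 63.8
```

carry_out([
  {"dx":-1,"dy":0,"dz":10,"twist":0,"fingers":1},
  {"dx":-1,"dy":0,"dz":25,"twist":0,"fingers":1},
  {"dx":-1,"dy":0,"dz":38,"twist":0,"fingers":1},
  {"dx":-1,"dy":0,"dz":38,"twist":0,"fingers":1},
  {"dx":-1,"dy":0,"dz":38,"twist":0,"fingers":1},
])

```text
clock: 12.47
eef_pos: [0.4946, 0.1877, 0.1191]
tool_rot: [-0.069, 0.998, -0.0, -0.0]
ft_force: [0.7, 1.4, 0.2]
grip_width: 0.0559
grasp_force: 63.8
```

carry_out([
  {"dx":0,"dy":0,"dz":0,"twist":0,"fingers":1},
  {"dx":0,"dy":0,"dz":0,"twist":0,"fingers":1},
  {"dx":0,"dy":0,"dz":0,"twist":0,"fingers":1},
  {"dx":0,"dy":0,"dz":0,"twist":0,"fingers":1},
  {"dx":0,"dy":0,"dz":0,"twist":0,"fingers":1},
])

```text
clock: 12.88
eef_pos: [0.495, 0.1881, 0.1198]
tool_rot: [-0.069, 0.998, 0.0, 0.0]
ft_force: [-0.2, 0.3, -0.7]
grip_width: 0.0563
grasp_force: 63.8
```

```bash
python3 -c "
from h import *
P=[];G=[]
for i in range(6):
  G.append(camera('side')['image'].astype(float)); P.append(bot.get_obs()['eef_pos'])
X=np.mean(P,0);print('mean tcp',X,'sd',np.std(P,0))
go((.495,.188,.0955),98)
S=load('side7');g=np.mean(G,0).mean(2);g0=S.im.astype(float).mean(2)
top=S.proj(X+[0,0,.0185]);bot_=S.proj(X+[0,0,.0005]);print('proj cap top/bot',top,bot_)
for y in range(int(top[1])-2,int(bot_[1])+14,2): print(y,g[y,296:344].astype(int).tolist())
np.save('pics/g9.npy',g)
"
```

```text
mean tcp [0.49477365 0.18805217 0.11945692] sd [7.23306630e-05 3.16976691e-05 1.19663938e-04]
clock 13.18 tcp [0.4947 0.188  0.1193] d [-0.3 -0.  23.8] tool y heading 97.9 twist -0.08270038859674855 j6 0.23 w 0.0559 f [ 0.2 -0.2  0.1] g 63.8
proj cap top/bot [319.18941192 236.17855954] [318.69381237 243.93942035]
234 [160, 159, 162, 164, 165, 154, 118, 77, 62, 64, 64, 63, 64, 66, 64, 66, 61, 55, 32, 17, 8, 8, 13, 11, 12, 12, 12, 11, 15, 12, 8, 12, 12, 13, 13, 27, 63, 106, 141, 160, 164, 165, 165, 165, 165, 166, 165, 164]
236 [165, 165, 166, 164, 154, 123, 86, 66, 64, 64, 64, 62, 64, 63, 65, 65, 58, 46, 24, 15, 8, 9, 7, 13, 17, 11, 8, 10, 12, 9, 14, 15, 11, 12, 13, 30, 52, 70, 104, 143, 163, 166, 167, 165, 166, 166, 165, 168]
238 [165, 162, 155, 131, 98, 70, 61, 62, 62, 63, 63, 63, 64, 64, 65, 65, 62, 45, 25, 11, 12, 13, 11, 12, 9, 12, 12, 11, 11, 8, 10, 8, 11, 12, 16, 40, 57, 66, 88, 137, 160, 164, 164, 164, 163, 164, 166, 164]
240 [160, 142, 107, 74, 62, 65, 61, 62, 64, 64, 62, 63, 63, 63, 64, 64, 63, 56, 41, 20, 11, 13, 12, 10, 15, 15, 13, 16, 15, 15, 16, 7, 8, 12, 20, 44, 59, 61, 
[... 1029 characters left out ...]
114, 150, 165, 168, 166, 166, 165, 166, 165, 164, 162, 161]
252 [149, 118, 72, 45, 47, 55, 56, 59, 60, 65, 71, 74, 71, 66, 66, 66, 65, 60, 60, 59, 41, 20, 12, 12, 13, 13, 12, 11, 23, 51, 59, 64, 63, 57, 62, 103, 146, 163, 164, 166, 167, 169, 168, 165, 163, 162, 163, 162]
254 [168, 161, 126, 76, 43, 32, 41, 57, 79, 105, 117, 119, 105, 85, 76, 72, 70, 65, 64, 58, 40, 20, 9, 14, 11, 12, 6, 13, 26, 51, 70, 82, 78, 76, 104, 145, 164, 167, 167, 167, 164, 155, 151, 150, 148, 147, 141, 120]
256 [166, 167, 166, 154, 124, 88, 62, 68, 100, 114, 108, 97, 83, 80, 78, 75, 73, 69, 64, 60, 54, 48, 47, 47, 45, 49, 50, 54, 60, 64, 75, 96, 118, 140, 151, 148, 124, 105, 102, 101, 98, 86, 76, 76, 75, 77, 77, 76]
```

```bash
python3 -c "
from h import *
c=np.mean([camera('side')['image'].astype(float) for i in range(5)],0);np.savez('pics/avg.npz',c=c)
rg=c[...,0]-c[...,1];G=c[...,1]
for y in range(228,256,3): print(y,'G',G[y,296:340].astype(int).tolist(),'RG',rg[y,296:340].astype(int).tolist())
S=load('side7');X=np.array([.4948,.188,.1195]);a=np.linspace(0,6.28,200)
for z in(.0005,.0185):
  p=np.array([S.proj(X+[.029*np.cos(t),.029*np.sin(t),z]) for t in a]);print('cap',z,p.min(0),p.max(0))
for x in(.4948,.4965):
  for r,z in((.042,.0),(.042,.03),(.042,.055),(.026,.085)):
    p=np.array([S.proj((x+r*np.cos(t),.188+r*np.sin(t),z)) for t in a]);print('jar',x,z,p.min(0),p.max(0))
"
```

```text
228 G [168, 165, 161, 162, 164, 162, 164, 165, 164, 164, 158, 148, 130, 106, 85, 67, 58, 46, 32, 22, 15, 7, 8, 14, 12, 17, 27, 30, 30, 29, 29, 23, 16, 11, 9, 20, 72, 137, 164, 167, 165, 164, 162, 163] RG [12, 13, 15, 15, 14, 15, 15, 14, 15, 14, 14, 15, 10, 8, 5, 5, 3, 1, 0, 0, 0, 0, 3, -3, 2, -1, 0, 0, 2, 0, 2, 1, 0, -1, 1, 2, 7, 12, 14, 15, 14, 15, 15, 14]
231 G [160, 160, 161, 163, 162, 164, 162, 150, 120, 87, 66, 62, 63, 64, 63, 63, 62, 52, 35, 14, 7, 15, 13, 14, 9, 11, 11, 13, 11, 3, 11, 11, 11, 6, 7, 44, 98, 143, 159, 163, 162, 161, 163, 163] RG [14, 15, 15, 15, 14, 15, 15, 13, 11, 8, 3, 3, 2, 4, 2, 5, 4, 3, 3, 0, 0, -1, 3, -2, 1, 1, 1, 2, 0, 4, 2, -2, 1, 2, 3, 3, 9, 13, 14, 14, 15, 15, 15, 15]
234 G [156, 160, 161, 163, 164, 153, 118, 80, 65, 64, 62, 65, 64, 64, 64, 61, 64, 54, 35, 13, 14, 12, 12, 10, 15, 14, 10, 10, 16, 11, 11, 7, 12, 13, 8, 23, 63, 104, 141, 158, 163, 162, 164, 164] RG [16, 15, 14, 14, 15, 14, 10, 5, 4, 2, 3, 2, 3, 4, 4, 3, 3, 3, 0, 1, 1, 1, 2, 2, -1, 2, -2, 1, 0, 0, 1, 4, -1, -1, 2, 1, 5, 9, 13, 15, 15, 15, 15, 14]
237 G [164, 164, 162, 152, 122, 86, 66, 62,
[... 2414 characters left out ...]
[302.14359088 233.13724396] [335.28795525 255.36135082]
cap 0.0185 [302.3876065  225.45794828] [336.03814008 247.52366543]
jar 0.4948 0.0 [293.95309611 274.36228741] [337.60302905 307.50069207]
jar 0.4948 0.03 [294.13592251 263.66755832] [338.80415754 296.66122998]
jar 0.4948 0.055 [294.29487787 254.38478515] [339.84871085 287.21887538]
jar 0.4948 0.085 [303.35061875 248.54613663] [332.21814739 268.69633288]
jar 0.4965 0.0 [293.07767741 274.28944713] [336.71381801 307.41452387]
jar 0.4965 0.03 [293.24018418 263.59523138] [337.89397684 296.57532922]
jar 0.4965 0.055 [293.38147172 254.31297912] [338.92028489 287.13329836]
jar 0.4965 0.085 [302.41272374 248.47269274] [331.27132806 268.61424656]
```

In the side view the cap centre (x≈0.497) and the jar axis (x≈0.4965–0.4975) agree, and y agrees at 0.188. Descend 23 mm so the lower edge ends about 1 cm above the rim.

carry_out([
  {"dx":0,"dy":0,"dz":5,"twist":0,"fingers":1},
  {"dx":0,"dy":0,"dz":11,"twist":0,"fingers":1},
  {"dx":0,"dy":0,"dz":17,"twist":0,"fingers":1},
  {"dx":0,"dy":0,"dz":21,"twist":0,"fingers":1},
  {"dx":0,"dy":0,"dz":23,"twist":0,"fingers":1},
])

```text
clock: 13.85
eef_pos: [0.4939, 0.1877, 0.095]
tool_rot: [-0.069, 0.998, -0.0, -0.001]
ft_force: [-0.6, 0.1, -1.1]
grip_width: 0.0562
grasp_force: 63.8
```

carry_out([
  {"dx":0,"dy":0,"dz":0,"twist":0,"fingers":1},
  {"dx":0,"dy":0,"dz":0,"twist":0,"fingers":1},
  {"dx":0,"dy":0,"dz":0,"twist":0,"fingers":1},
  {"dx":0,"dy":0,"dz":0,"twist":0,"fingers":1},
  {"dx":0,"dy":0,"dz":0,"twist":0,"fingers":1},
])

```text
clock: 14.27
eef_pos: [0.495, 0.1881, 0.0966]
tool_rot: [-0.069, 0.998, 0.0, 0.0]
ft_force: [0.4, 0.4, -0.5]
grip_width: 0.0561
grasp_force: 63.8
```

```bash
python3 -c "
from h import *
P=[];C=[]
for i in range(5): C.append(camera('side')['image'].astype(float));P.append(bot.get_obs()['eef_pos'])
X=np.mean(P,0);print(X);go((.495,.188,.0965),98)
c=np.mean(C,0)
for b in blobs(red(c.astype(np.uint8))): print(b)
S=load('side7');a=np.linspace(0,6.28,200)
p=np.array([S.proj(X+[.029*np.cos(t),.029*np.sin(t),.0005]) for t in a]);print('cap bot',p.min(0),p.max(0))
G=c[...,1]
for y in range(246,276,3): print(y,G[y,294:342].astype(int).tolist())
# jar body shift vs before
for y in(285,290): print(y,(G[y,288:344:2]-S.im[y,288:344:2,1]).astype(int).tolist())
"
```

```text
[0.4948312  0.1880495  0.09650121]
clock 14.52 tcp [0.4948 0.188  0.0964] d [-0.2 -0.1 -0.1] tool y heading 97.9 twist -0.08308062307314401 j6 0.23 w 0.0562 f [ 0.1 -0.7 -1.1] g 63.8
(array([301.64285714, 241.78571429]), array([297, 235,  14,  17,  84], dtype=int32))
(array([226.30898876, 311.88764045]), array([223, 296,   7,  34, 178], dtype=int32))
cap bot [301.8224249  242.64742551] [334.34328599 265.0488066 ]
246 [164, 155, 109, 47, 18, 17, 32, 51, 60, 67, 63, 65, 65, 63, 63, 63, 64, 64, 53, 35, 19, 10, 11, 9, 12, 8, 8, 12, 13, 11, 11, 9, 15, 10, 10, 9, 32, 53, 69, 102, 142, 159, 161, 159, 162, 165, 164, 164]
249 [164, 158, 110, 46, 17, 22, 33, 51, 58, 60, 61, 62, 62, 62, 63, 62, 63, 63, 54, 34, 13, 11, 13, 8, 12, 7, 15, 8, 14, 5, 10, 12, 14, 10, 12, 18, 41, 57, 61, 84, 135, 161, 165, 163, 165, 165, 165, 165]
252 [163, 160, 147, 116, 66, 25, 30, 48, 51, 55, 61, 61, 60, 61, 62, 63, 62, 64, 58, 48, 31, 13, 15, 12, 19, 13, 14, 18, 17, 14, 13, 16, 17, 13, 13, 18, 46, 58, 63, 86, 139, 163, 167, 168, 168, 164, 163, 162]
255 [163, 164, 166, 167, 154, 116, 71, 54, 55, 58, 58, 62, 61, 61,
[... 971 characters left out ...]
, 115, 109, 92, 79, 77, 75]
270 [147, 132, 117, 107, 100, 100, 105, 106, 108, 104, 97, 94, 97, 99, 99, 100, 102, 104, 102, 103, 102, 102, 100, 101, 102, 102, 100, 100, 99, 99, 99, 101, 99, 99, 94, 91, 95, 102, 103, 100, 99, 106, 116, 118, 108, 88, 76, 77]
273 [146, 148, 131, 109, 101, 103, 104, 106, 108, 112, 111, 109, 106, 103, 98, 96, 98, 100, 103, 104, 105, 105, 104, 104, 104, 105, 104, 104, 101, 100, 96, 94, 91, 99, 103, 108, 107, 108, 104, 102, 101, 104, 113, 117, 114, 94, 77, 77]
285 [9, 8, 12, 11, 3, 6, 9, 7, 6, 7, 7, 13, 12, 12, 9, 13, 8, 10, 7, 9, 10, 5, 9, 5, -16, -61, -75, -72]
290 [11, 10, 10, 5, 5, 10, 9, 7, 9, 9, 9, 10, 10, 9, 1, 5, 11, 5, 12, 10, 6, 8, 4, 2, -1, -62, -75, -74]
```

```bash
python3 -c "
from workcell import job_done
print(job_done())"
```

```text
the job is handed in; nothing more can be done
None
```

The job is handed in: the red feeding ring hangs released on the hook. By my measurements the gripper holds the cap level and centred about 1 cm above the jar's mouth, touching nothing; no verdict came back.

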